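Tare the kitchen scale before weighing saffron

ROBOT

A 6-joint arm with a two-finger parallel gripper is mounted at the origin on the work surface. World frame = base frame: x ahead of the robot, y to its left, z up, the work surface at z = 0. Lengths are in m, angles in rad, forces in N, time in s.
With the tool pointing down it reaches from about 0.225 to 0.875 m from the base axis. Payload 3.4 kg.
Tool frame: the origin (TCP) lies at the very end of the fingers, on their centre line; the grasp point (between the pads) lies manip.pinch_z behind it (manip.pinch_z is the distance from the TCP to the grasp point, in m); z points along the fingers, y is the direction in which the jaws open and shut (so a half turn about z gives the same grasp; the last joint's range is limited). The gripper opens to 85 mm and grips with 20 to 120 N. Pads are 22 mm wide; open, the fingers measure 114 mm over their backs; the gripper's body (76 mm by 85 mm) begins 54 mm behind the grasp point. The pads swing forward as they close: fully open they stand 13 mm farther back than shut.
Start: joints at [1.05, 0.276, 1.505, -0, 1.361, -0.121], TCP at [0.224, 0.53, 0.231] pointing down, gripper open.
Joint ranges: [-2.89, 2.89], [-0.75, 2.08], [0.22, 2.7], [-1.18, 4.32], [0.11, 2.71], [-2.7, 2.7]. Speed limits (rad/s): [2.57, 2.57, 3.14, 3.14, 3.14, 3.14].

INTERFACE

Orientations are given as a unit quaternion [w, x, y, z].
In Python, from rig import manip, imaging, workorder gives the robot as it stands.
- The arm moves only by the tool apply_moves, never from a script. Its argument "moves" is one flat list of numbers, 7 for each row, row after row: the finger opening in m, from 0 to 0.0854, then the shift along the tool's x, y, z in m, then the turn, a rotation vector about the tool's x, y, z in rad. In form: [jaw, tx, ty, tz, rx, ry, rz, jaw, tx, ty, tz, rx, ry, rz, ...]. A call has exactly 8 rows; each row shifts and turns the pose as measured when the row begins, along the tool's axes as they then stand; what a row does not reach is not made up. A row lasts 1/12 s, in which the tool goes at most 41.7 mm and 7.16 degrees, less where a joint would pass 70% of its speed; a pose out of reach is approached as far as the arm can. A call with a gripper value outside its range is refused whole. The fingers move at their own pace and stop on an object; "newtons" is the grip in N (left out, the last holds). Time passes only in rows, so rows that do not move let the fingers close, or fill a call up. It gives the time, the measured TCP pose, the force and the opening at its end, in the units of the state.
- manip.get_state(): the state, without advancing time (a new reading comes with each control period).
- imaging.get_image(name): name is "scene" or "side" or "wrist"; returns a dict with "image" (420x560x3 uint8, red, green, blue), "range_z" (420x560 float32, m along the optical axis (not along the pixel's ray), 0 where there is no reading), "fx", "fy", "cx", "cy" (pixels), "k1" (the pictures are not rectified: a ray, as slopes to the right and down, at radius r is drawn at 1 + k1 r^2 times it, then the intrinsics apply), "R" (3x3) and "t" (3): a world point X has camera coordinates R X + t. Camera axes: x right, y down, z forward; pixel columns grow to the right and rows downward; lengths in m; the calibration is good to about 2 mm. A picture is of the moment at which its call begins.
- workorder.sign_off(): hands the job in, once; it reports no verdict.
The state is a dict: "clock": time; "qpos": joint angles; "qd": joint speeds; "effort": joint torques, N m; "position": TCP position; "ee_rot": TCP orientation; "contact_force": force on the tool from outside, world axes, zero at the start; "moment": the same for the moment, N m; "width": finger opening in m.
Only numpy, scipy, OpenCV 4.12 (cv2) and the standard library are available. Lean on these libraries where they do the work, as an engineer would, in place of code of your own. Each camera call takes 0.05 s, during which the arm holds its last target.

TASK

The kitchen scale is on, with the empty saucer standing on its steel pan, and has to be zeroed: with the fingertips press the blue tare key, the middle one of its three keys, lightly down for a moment, let it spring back up, and draw the hand back at least a hand's width from it. Do not touch the white unit key, the red on/off key, the pan or the saucer, and do not shift or lift the scale; leave the pot with its strainer, the saffron grinder and its crank, and the spoon as they are.

Things in the scene. Friction and masses are not known exactly. Their poses are not given: they have to be found in the camera images.
- tare_key_top (a point): centre of the top face of the blue round tare key (18 mm across, the middle one of three in a row on the grey control panel along the scale's front edge). At rest the face stands 38 mm above the chopping board and 8 mm above the panel; x and y axes are those of the scale, z up. Nothing else stands on the panel for 33 mm ahead of the key's centre (to the scale's front edge) and 40 mm behind it (to the raised pan)
- tare_key (a joint): travel of the blue tare key in m: 0 up at rest, 0.006 fully down. A rubber-dome key that springs back by itself: it starts to move at about 1.5 N, the scale registers the press at 0.002 (about 4 N), and it is fully down at 9 N, after which it is nearly rigid
- unit_key (a joint): travel of the white unit key (same size and spring), 0 up, 0.006 fully down
- power_key (a joint): travel of the red on/off key (same size and spring), 0 up, 0.006 fully down
- unit_key_top (a point): centre of the top of the white unit key, 45 mm from the tare key towards the scale's +y, next to the dark display window
- power_key_top (a point): centre of the top of the red on/off key, 45 mm from the tare key towards the scale's -y
- scale: kitchen scale, white case 230 mm deep (x) by 220 wide (y), panel 30 mm above its foot, 0.6 to 1 kg, loose on rubber feet on the board. Origin: centre of its underside. Its +x points from the pan to the control panel at the front edge; the three keys stand 82 mm ahead of the origin at y = -2 (unit), -47 (tare) and -92 mm (on/off)
- pan: the scale's steel pan plate, 150 mm (x) by 204 mm (y), centred 34 mm behind the scale's centre, its top 39 mm above the scale's foot. Origin: 30 mm above the scale's foot, below the plate's centre
- saucer: empty white ceramic saucer with a blue rim, 112 mm across, 18 mm high, loose on the pan. Origin: centre of its underside
- pot: copper-bottomed steel pot, 166 mm across, 105 mm high, with two loop handles reaching 116 mm from its axis along its +y and -y at about 90 mm height. Origin: centre of its underside
- strainer: green plastic strainer, 184 mm across its rim, hung in the pot's mouth, with a flat handle reaching 185 mm from its axis along its -x at the height of the pot's rim. Origin: centre of its underside, 49 mm above the pot's
- grinder: saffron grinder, 54 mm across, body and domed brass lid 72 mm high, 96 mm to the top of the crank's knob. Origin: centre of its underside
- crank_knob (a point): middle of the wooden knob of the grinder's crank, 43 mm off the grinder's axis, 89 mm above its foot; the crank turns freely about the upright axis
- spoon: steel tablespoon, about 165 mm long and 41 mm wide at the bowl, lying flat on the board along its own x, bowl to +x. Origin: middle of its underside
- board: fixed wooden chopping board, 460 mm (x) by 700 mm (y), 24 mm thick, on the counter; all the rest stands on it. Origin: centre of its underside
There are look-alikes about, which are no part of the job. Several things have the shape of the saucer; the one meant has the colours described above.

How it is judged:
By the outcome, as a careful person would: the job done as asked, in the order asked, and still so for the second after the job is handed in, with the robot touching nothing.
It also fails if it takes over 32 s, if anything falls off the work surface, if the arm or the gripper's body presses on something with over 40 N, if the wrist force passes 120 N, or if a joint passes its speed limit or range.

## Working session

There is one attempt and no reset: what is moved stays moved. The work goes in short steps, Python scripts to look and compute and a tool call to move; the robot and the scene stay as the last step left them, time stands still between calls to the robot, and variables do not carry over. Pictures are saved under pics/ and viewed, and the job is handed in when it is done.

Besides the shell and the picture viewer there is one more tool, called after "Request:" in YAML: its name, and indented under it one key for each argument. apply_moves: Moves the arm, as the interface text tells. Its arguments: {"type":"object","properties":{"moves":{"type":"array"},"newtons":{"type":"number"}},"required":["moves"]}

```bash
ls; mkdir -p pics
python3 - <<'E'
from rig import manip, imaging
import cv2
print(manip.get_state(), manip.pinch_z)
for n in ("scene","side","wrist"):
    d=imaging.get_image(n); cv2.imwrite(f"pics/{n}0.png",d["image"][:,:,::-1])
    print(n,d["fx"],d["fy"],d["cx"],d["cy"],d["k1"],d["R"],d["t"])
E
```

```text
pics
{'clock': 0.0, 'qpos': array([ 1.04998483e+00,  2.76603355e-01,  1.50615049e+00, -1.20450522e-05,
        1.36064876e+00, -1.20976867e-01]), 'qd': array([-0.00045687, -0.0015267 ,  0.00032418,  0.00068088,  0.00138911,
       -0.00024128]), 'effort': array([-6.87003539e-04, -4.16774368e+01, -2.45807523e+01, -3.88284468e-05,
        1.07353643e-02, -2.78031371e-05]), 'position': array([0.22356464, 0.52919521, 0.230428  ]), 'ee_rot': array([-2.79854468e-04,  1.98586976e-01,  9.80082851e-01, -8.60636459e-04]), 'contact_force': array([-0.01942485, -0.65748232, -0.35768064]), 'moment': array([-0.00463687,  0.00900917,  0.05321712]), 'width': 0.08512975759987411} 0.0187
scene 434.9007950533793 434.9007950533793 279.8739224001897 207.47218314412987 0.01386695241188249 [[ 0.74821069  0.66346035  0.00105823]
 [ 0.47241849 -0.5316439  -0.70297619]
 [-0.46583423  0.52647423 -0.71121259]] [-0.32226207 -0.24125855  1.48577165]
side 530.3084825219968 530.3084825219968 282.8701277044014 208.82581030560885 -0.15978753458648326 [[ 0.85895421 -0.51193319  0.01104896]
 [-0.2795921  -0.4869763  -0.82745534]
 [ 0.42898243  0.70765704 -0.56142282]] [-0.47741248  0.16267489  1.22516436]
wrist 335.40372341590376 335.40372341590376 279.2140601174887 209.7729703061343 0.02670128498877629 [[ 0.38807947  0.92162523 -0.00112534]
 [ 0.88025846 -0.37029841  0.2966886 ]
 [ 0.27301898 -0.11612934 -0.95497362]] [-0.57444821 -0.03902083  0.37992904]
```

View pics/scene0.png

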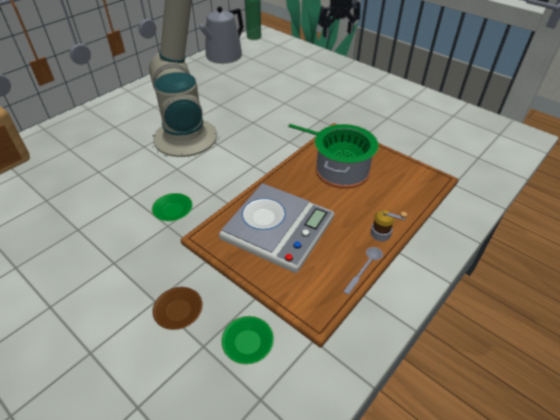

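View pics/side0.png

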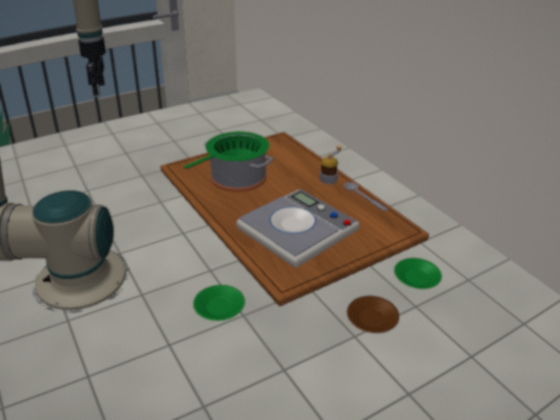

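View pics/wrist0.png

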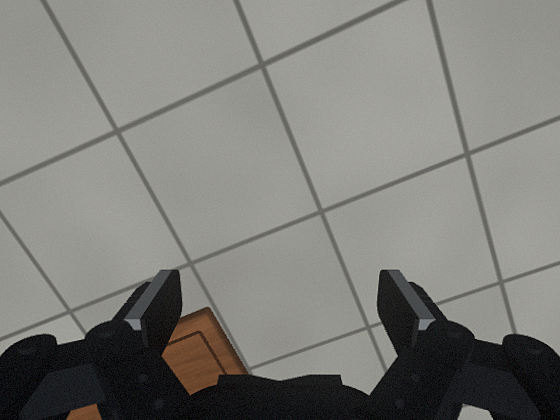

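The scene view shows the keys of the only scale at about red (289,257), blue (297,244) and white (305,233). The side view has them at about red (347,222), blue (334,215) and white (321,207). Candidates for "the key" are only these three, and I choose blue, the middle one. The green and brown dishes are off the board; the blue-rimmed saucer is on the pan. Next I'll measure and take a close crop.

```bash
cat > h.py <<'E'
import numpy as np, cv2
def ray(d,u,v):
    x=(u-d["cx"])/d["fx"]; y=(v-d["cy"])/d["fy"]; a,b=x,y
    for _ in range(20):
        s=1+d["k1"]*(a*a+b*b); a,b=x/s,y/s
    R=np.array(d["R"]); return -R.T@d["t"], R.T@np.array([a,b,1])
def plane(d,u,v,z):
    o,r=ray(d,u,v); return o+r*(z-o[2])/r[2]
def tri(d1,p1,d2,p2):
    o1,r1=ray(d1,*p1);o2,r2=ray(d2,*p2)
    s=np.linalg.lstsq(np.c_[r1,-r2],o2-o1,rcond=None)[0]
    a,b=o1+s[0]*r1,o2+s[1]*r2; return (a+b)/2,np.linalg.norm(a-b)
def blob(d,kind,box):
    x0,y0,x1,y1=box; im=d["image"][y0:y1,x0:x1]; hsv=cv2.cvtColor(im,cv2.COLOR_RGB2HSV).astype(int)
    H,S,V=hsv[...,0],hsv[...,1],hsv[...,2]
    if kind=="blue": m=(H>100)&(H<130)&(S>140)
    if kind=="red": m=((H<7)|(H>172))&(S>150)
    if kind=="white": m=(S<40)&(V>195)
    n,l,st,c=cv2.connectedComponentsWithStats(m.astype(np.uint8))
    return [(int(st[i,4]),(c[i]+[x0,y0]).round(2).tolist(),st[i,:4].tolist()) for i in range(1,n) if st[i,4]>4]
E
python3 - <<'E'
from rig import imaging
from h import *
D={n:imaging.get_image(n) for n in("scene","side")}
bx={"scene":(270,220,330,270),"side":(310,195,360,235)}
P={}
for n,d in D.items():
    x0,y0,x1,y1=bx[n]
    cv2.imwrite(f"pics/crop_{n}.png",cv2.resize(d["image"][y0:y1,x0:x1,::-1],None,fx=10,fy=10,interpolation=cv2.INTER_NEAREST))
    for k in("blue","red","white"):
        b=blob(d,k,bx[n]); print(n,k,b)
        if b and k!="white":
            p=max(b)[1]; P[n,k]=p; u,v=int(round(p[0])),int(round(p[1]))
            print("  plane",plane(d,*p,0.062), "range",d["range_z"][v,u], end=" ")
            o,r=ray(d,*p); print(o+r*d["range_z"][v,u])
for k in("blue","red"): print(k,tri(D["scene"],P["scene",k],D["side"],P["side",k]))
E
```

```text
scene blue [(35, [297.0, 244.17], [24, 21, 7, 7])]
  plane [ 0.62241955 -0.15271649  0.062     ] range 1.0697762 [ 0.62303599 -0.15350586  0.06319784]
scene red [(35, [288.23, 256.57], [15, 34, 7, 6])]
  plane [ 0.63150354 -0.19630843  0.062     ] range 1.0440352 [ 0.63154892 -0.19636305  0.0620901 ]
scene white [(10, [271.0, 221.0], [0, 0, 4, 4]), (116, [284.72, 238.66], [1, 0, 29, 36]), (16, [305.25, 231.56], [33, 10, 5, 4])]
side blue [(26, [333.5, 214.31], [21, 17, 6, 5])]
  plane [ 0.61397687 -0.15242916  0.062     ] range 1.3517392 [ 0.6169577  -0.14859522  0.05866302]
side red [(26, [346.5, 222.0], [34, 25, 6, 5])]
  plane [ 0.62269194 -0.19623916  0.062     ] range 1.31608 [ 0.62136283 -0.1978431   0.0634692 ]
side white []
blue (array([ 0.61876671, -0.14754869,  0.05624122]), np.float64(0.002388458641755133))
red (array([ 0.62781011, -0.1913366 ,  0.05598371]), np.float64(0.0023644461411425))
```

Request:
apply_moves:
  moves: [0,-0.03,-0.023,0,0,0,0.12,0,-0.033,-0.019,0,0,0,0.12,0,-0.035,-0.015,0,0,0,0.12,0,-0.0365,-0.01,0,0,0,0.12,0,-0.0375,-0.006,0,0,0,0.12,0,-0.038,-0.001,0,0,0,0.12,0,-0.038,0.003,0,0,0,0.12,0,-0.037,0.008,0,0,0,0.12]
  newtons: 40

```text
clock: 0.92
position: [0.3759, 0.263, 0.2283]
ee_rot: [-0.002, 0.64, 0.769, 0.001]
contact_force: [0.7, 0.2, 0.6]
width: 0.0001
```

View pics/crop_scene.png

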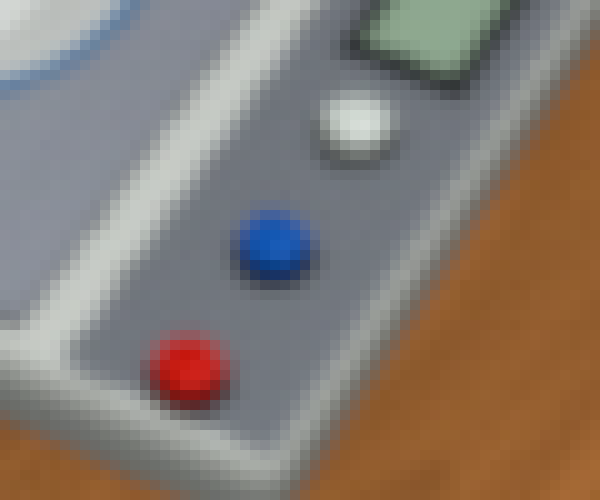

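The crop confirms blue as the middle key, at scene (297,244), between white and red.

Request:
apply_moves:
  moves: [0,-0.036,0.016,0,0,0,0,0,-0.036,0.016,0,0,0,0,0,-0.036,0.016,0,0,0,0,0,-0.036,0.016,0,0,0,0,0,-0.036,0.016,0,0,0,0,0,-0.036,0.016,0,0,0,0,0,-0.036,0.016,0,0,0,0,0,-0.036,0.016,0,0,0,0]

```text
clock: 1.58
position: [0.5571, -0.0128, 0.2281]
ee_rot: [-0.001, 0.642, 0.767, 0.003]
contact_force: [1.7, 0.7, 0.4]
width: -0.0004
```

Request:
apply_moves:
  moves: [0,-0.02,0.008,0.01,0,0,0,0,-0.02,0.008,0.01,0,0,0,0,-0.02,0.008,0.01,0,0,0,0,-0.02,0.008,0.01,0,0,0,0,-0.01,0.005,0.01,0,0,0,0,0,0,0.005,0,0,0,0,0,0,0,0,0,0,0,0,0,0,0,0,0]

```text
clock: 2.25
position: [0.616, -0.1081, 0.1685]
ee_rot: [0.0, 0.646, 0.763, 0.003]
contact_force: [0.4, 0.1, -0.2]
width: 0.0002
```

Run:
```python
from rig import manip, imaging
from h import *
s=manip.get_state();print(s["clock"],s["position"],s["ee_rot"],s["contact_force"],s["qpos"])
d=imaging.get_image("wrist"); cv2.imwrite("pics/w1.png",d["image"][:,:,::-1])
for k in("blue","red"):
    for b in blob(d,k,(0,0,560,420)):
        p=b[1];print(k,b,plane(d,*p,0.062)); o,r=ray(d,*p);print(o+r*d["range_z"][int(p[1]),int(p[0])])
```

```text
2.25 [ 0.61596482 -0.10806495  0.16850212] [1.20732787e-06 6.46278295e-01 7.63097204e-01 2.64994844e-03] [ 0.3575959   0.09242637 -0.20049146] [-0.28771993  0.38805285  1.49457949  0.00509833  1.25682514 -0.45468524]
blue (220, [274.95, 249.97], [265, 243, 21, 13]) [ 0.61871244 -0.14322199  0.062     ]
[ 0.61855715 -0.14217407  0.06439543]
```

View pics/w1.png

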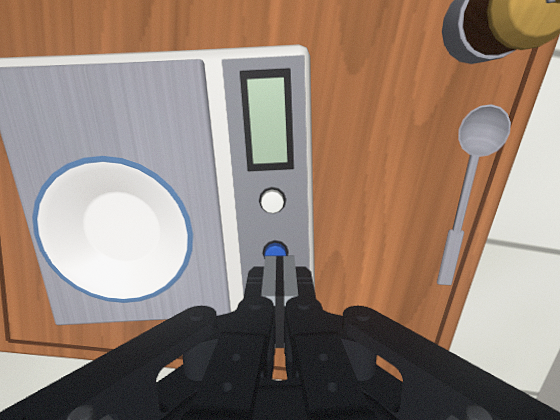

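The wrist view shows the white key whole at (272,201). The top of the blue key is at about (275,250), partly hidden by the fingers, and the display window is above. I'll cross-check the blue position from the white key and from the circle's width.

Run:
```python
from rig import manip, imaging
from h import *
d=imaging.get_image("wrist")
b=[x for x in blob(d,"white",(255,185,290,217))]; print(b)
w=plane(d,*max(b)[1],0.062); print("white",w)
print("blue circ",plane(d,275.2,253,0.062))
for a in [(-.2,.98),(-.165,.986)]: print("blue from white",w[:2]-0.045*np.array(a))
# panel/pan edges direction: left case strip edge
g=cv2.cvtColor(d["image"],cv2.COLOR_RGB2GRAY)
e=cv2.HoughLinesP(cv2.Canny(g,40,120),1,np.pi/360,50,minLineLength=80,maxLineGap=8)
for l in e[:,0]:
    p,q=plane(d,*l[:2].astype(float),.054),plane(d,*l[2:].astype(float),.054); 
    if 190<l[0]<325: print(l,np.degrees(np.arctan2(*(q-p)[1::-1]))%180, np.linalg.norm(p-q))
```

```text
[(355, [272.25, 202.41], [7, 7, 22, 21])]
white [ 0.60992013 -0.10377471  0.062     ]
blue circ [ 0.61912172 -0.14547201  0.062     ]
blue from white [ 0.61892013 -0.14787471]
blue from white [ 0.61734513 -0.14814471]
[310  82 312 232] 101.9724160771363 0.11520346099418366
[205  65 231 311] 102.38737283741973 0.20066480432958442
[222  61 239 251] 102.21876982581593 0.14574856402533434
[308 189 309 270] 101.68806406445584 0.07081148644019811
[202  60 229 312] 102.35020031633917 0.20487310589669408
[246  71 253 172] 102.13484644327491 0.07255481484437352
[240  77 248 171] 102.77340071565648 0.06784363141554421
[275 352 275 256] 99.37530651580369 0.09619286269901633
[230 144 243 297] 102.05931152637937 0.13176314525194616
[202  64 222 252] 102.23010411856022 0.14461006228417567
```

Request:
apply_moves:
  moves: [0,-0.02,-0.002,0,0,0,0,0,-0.02,-0.002,0,0,0,0,0,0,0,0.02,0,0,0,0,0,0,0.02,0,0,0,0,0,0,0.02,0,0,0,0,0,0,0.01,0,0,0,0,0,0,0,0,0,0,0,0,0,0,0,0,0]

```text
clock: 3.02
position: [0.6211, -0.1408, 0.1068]
ee_rot: [0.007, 0.642, 0.767, 0.006]
contact_force: [-0.1, 0.2, 0.6]
width: -0.0003
```

```bash
cat > look.py <<'E'
from rig import manip, imaging
from h import *
import sys
t=sys.argv[1]
s=manip.get_state();print(s["clock"],s["position"],s["ee_rot"],s["contact_force"])
for n,b in {"scene":(260,190,340,250+20),"side":(295,165,375,240),"wrist":(200,150,360,310)}.items():
    d=imaging.get_image(n); x0,y0,x1,y1=b
    cv2.imwrite(f"pics/{t}_{n}.png",cv2.resize(d["image"][y0:y1,x0:x1,::-1],None,fx=600//(y1-y0),fy=600//(y1-y0),interpolation=cv2.INTER_CUBIC)[:600,:800])
    R,T=np.array(d["R"]),np.array(d["t"]); c=R@s["position"]+T; a=c[:2]/c[2]; a=a*(1+d["k1"]*(a@a))
    print(n,"TCP px",a*d["fx"]+[d["cx"],d["cy"]], "blue",blob(d,"blue",b))
E
python3 look.py a
```

```text
3.0167 [ 0.6211047  -0.1407848   0.10683245] [0.00651832 0.64186627 0.76676243 0.0063708 ] [-0.10173314  0.15600552  0.64035355]
scene TCP px [300.30937527 229.04925566] blue [(35, [297.0, 244.17], [34, 51, 7, 7])]
side TCP px [334.28246142 196.57449594] blue [(26, [333.5, 214.31], [36, 47, 6, 5])]
wrist TCP px [278.68286634 271.89052108] blue [(599, [272.53, 244.0], [59, 81, 29, 26])]
```

View pics/a_wrist.png

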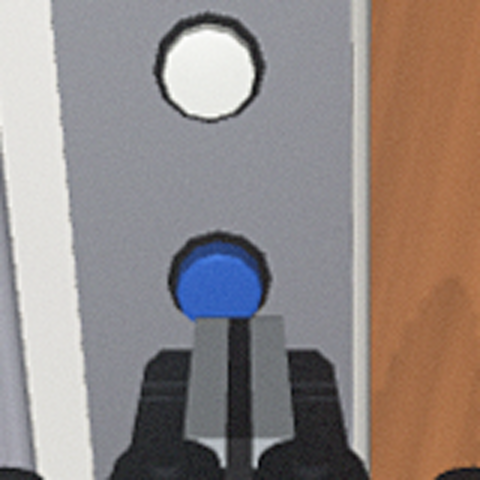

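Run:
```python
from rig import imaging
from h import *
d=imaging.get_image("wrist")
print(plane(d,272.5,244.,.062),plane(d,259,244,.062),plane(d,288,244,.062),plane(d,272.5,231,.062),plane(d,272.5,257,.062))
b=blob(d,"white",(250,150,300,220));print(b,plane(d,*max(b)[1],.062))
```

```text
[ 0.61938715 -0.14641547  0.062     ] [ 0.61130232 -0.14779184  0.062     ] [ 0.62868877 -0.14482952  0.062     ] [ 0.61794101 -0.13808936  0.062     ] [ 0.62086936 -0.15494729  0.062     ]
[(670, [268.72, 173.39], [4, 9, 30, 30])] [ 0.60982329 -0.10390334  0.062     ]
```

View pics/a_scene.png

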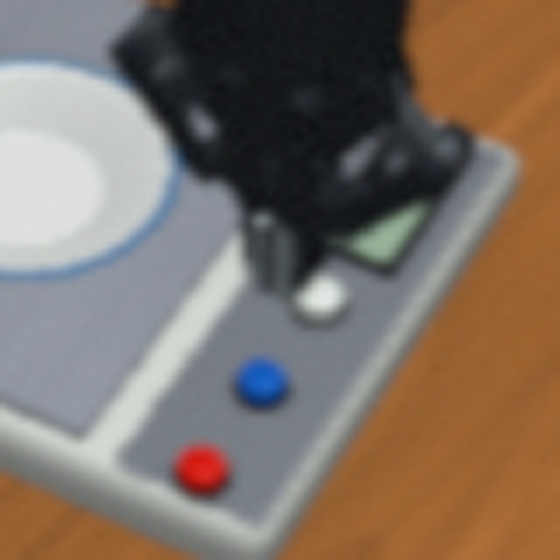

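Request:
apply_moves:
  moves: [0,-0.009,-0.0035,0,0,0,0,0,0,0,0,0,0,0,0,0,0,0.012,0,0,0,0,0,0,0.012,0,0,0,0,0,0,0.008,0,0,0,0,0,0,0.004,0,0,0,0,0,0,0,0,0,0,0,0,0,0,0,0,0]

```text
clock: 3.88
position: [0.6238, -0.1551, 0.0753]
ee_rot: [0.012, 0.643, 0.766, 0.008]
contact_force: [0.4, 0.1, -0.1]
width: -0.0002
```

```bash
python3 look.py b
```

```text
3.8833 [ 0.62383946 -0.15506044  0.07526721] [0.01237026 0.64267103 0.76599862 0.00818751] [ 0.41915862  0.12184564 -0.09795245]
scene TCP px [296.98641883 241.5214246 ] blue [(19, [297.42, 245.32], [34, 53, 7, 5])]
side TCP px [337.61471863 209.41207691] blue [(26, [333.5, 214.31], [36, 47, 6, 5])]
wrist TCP px [279.29589905 272.92438501] blue [(850, [272.14, 242.59], [55, 77, 35, 33])]
```

View pics/b_scene.png

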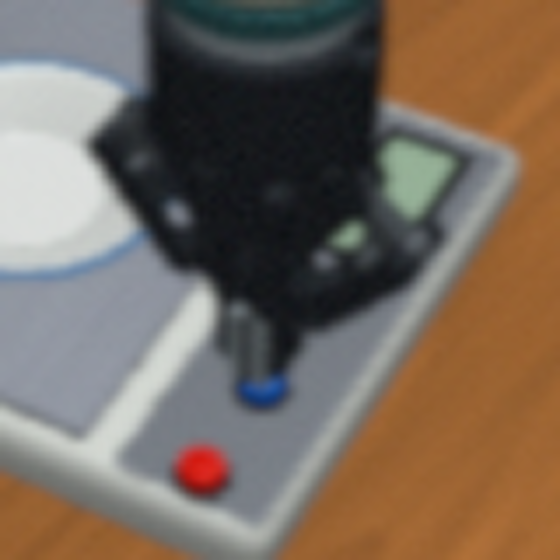

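View pics/b_side.png

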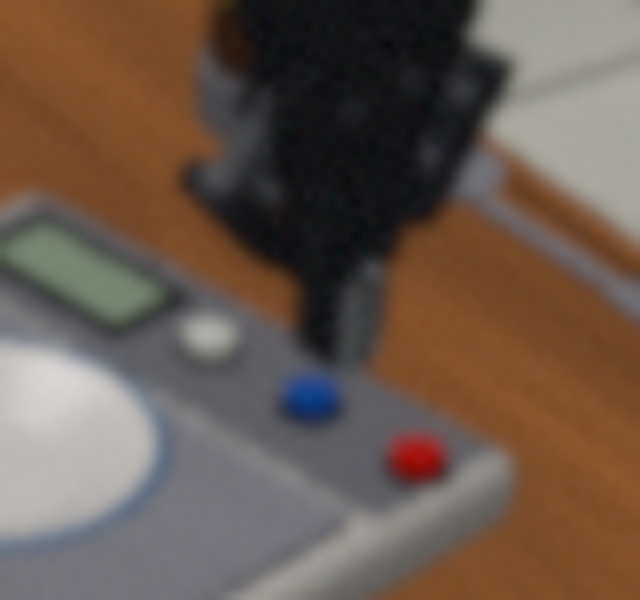

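View pics/b_wrist.png

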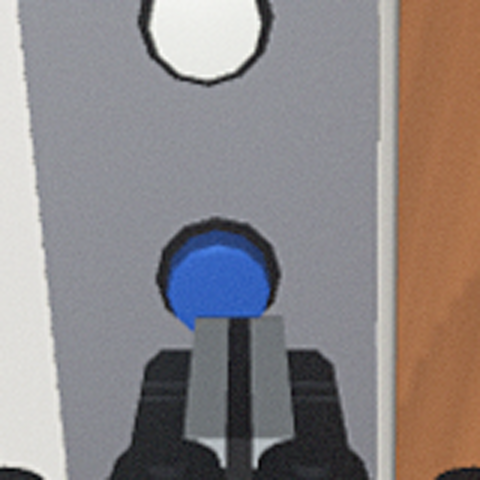

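Descending drifted the tip about 4–7 mm and tilted it by 1.7°. I'll correct both while still clear above the key.

Request:
apply_moves:
  moves: [0,0.007,-0.0035,0,0.03,0.009,0,0,0,0,0,0,0,0,0,0,0,0,0,0,0,0,0,0,0,0,0,0,0,0,0,0,0,0,0,0,0,0,0,0,0,0,0,0,0,0,0,0,0,0,0,0,0,0,0,0]

```text
clock: 4.7
position: [0.6208, -0.1496, 0.0779]
ee_rot: [0.002, 0.643, 0.766, 0.001]
contact_force: [-0.3, -0.4, -1.2]
width: 0.0001
```

```bash
cat >> look.py <<'E'
from scipy.spatial.transform import Rotation as Ro
q=s["ee_rot"]; M=Ro.from_quat([q[1],q[2],q[3],q[0]]).as_matrix()
print("to target, tool axes",(M.T@(np.array([.6193,-.1485,.062])-s["position"])).round(4)); dn=M.T@[0,0,-1]; print("level: rx",-dn[1],"ry",dn[0])
E
python3 look.py c
```

```text
4.7 [ 0.62075216 -0.14962243  0.0778938 ] [2.30896359e-03 6.42532900e-01 7.66254420e-01 5.51997475e-04] [-0.31525308 -0.37606739 -1.21563941]
scene TCP px [297.47953571 238.90651915] blue [(33, [297.0, 244.33], [34, 52, 7, 6])]
side TCP px [335.44576993 207.84977147] blue [(25, [333.48, 214.4], [36, 47, 6, 5])]
wrist TCP px [279.74715679 273.30618638] blue [(559, [277.22, 247.28], [61, 86, 34, 26])]
to target, tool axes [ 0.0014 -0.0013  0.0159]
level: rx 0.0038131111491720724 ry 0.00282915403290623
```

Request:
apply_moves:
  moves: [0,0.001,-0.001,0.003,0.004,0.003,0,0,0,0,0.003,0,0,0,0,0,0,0.003,0,0,0,0,0,0,0.003,0,0,0,0,0,0,0,0,0,0,0,0,0,0,0,0,0,0,0,0,0,0,0,0,0,0,0,0,0,0,0]

```text
clock: 5.52
position: [0.619, -0.1486, 0.0636]
ee_rot: [-0.001, 0.643, 0.766, -0.0]
contact_force: [-0.0, 0.5, -0.5]
width: -0.0
```

```bash
python3 look.py d
```

```text
5.5167 [ 0.61897419 -0.14856335  0.06361969] [-1.24818609e-03  6.42552475e-01  7.66240563e-01 -3.97379551e-04] [-0.02550947  0.5033325  -0.4693194 ]
scene TCP px [297.03033804 242.06488219] blue [(10, [297.3, 246.1], [35, 55, 5, 3])]
side TCP px [334.26383652 212.48138382] blue [(12, [333.17, 215.17], [36, 49, 6, 3])]
wrist TCP px [279.55493474 273.05796035] blue [(125, [280.83, 252.72], [68, 99, 26, 7]), (29, [296.03, 261.72], [95, 106, 4, 11])]
to target, tool axes [0.     0.0003 0.0016]
level: rx -0.0022130267902384423 ry -0.001402147203815895
```

View pics/d_wrist.png

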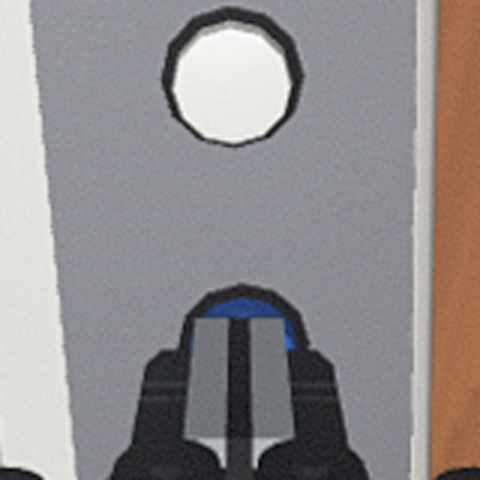

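View pics/d_side.png

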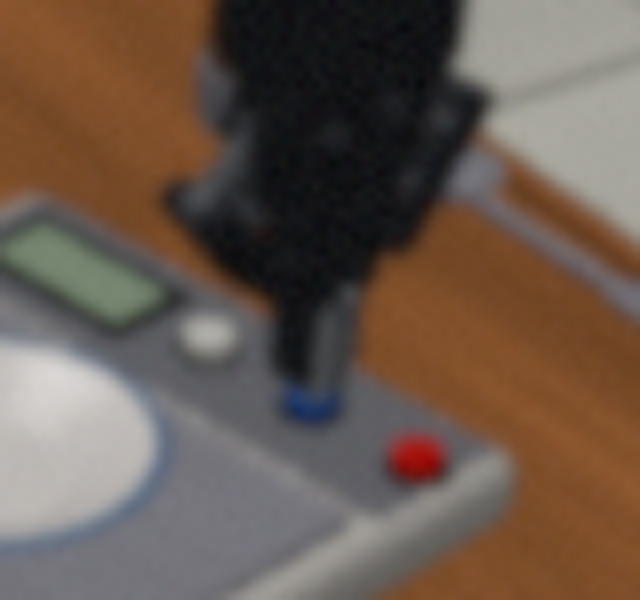

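The fingertips are centred about 1–2 mm above the blue key: wrist (280,253), side (333,215). Now I'll press in small steps.

Request:
apply_moves:
  moves: [0,0,0,0.0015,0,0,0,0,0,0,0.0015,0,0,0,0,0,0,0.001,0,0,0,0,0,0,0.001,0,0,0,0,0,0,0,0,0,0,0,0,0,0,0,0,0,0,0,0,0,0,0,0,0,0,0,0,0,0,0]

```text
clock: 6.33
position: [0.6194, -0.1487, 0.0609]
ee_rot: [-0.0, 0.642, 0.766, -0.0]
contact_force: [-0.3, 0.0, 3.0]
width: 0.0001
```

```bash
python3 look.py e
```

```text
6.3333 [ 0.61942959 -0.14870952  0.06092737] [-5.23574586e-05  6.42483913e-01  7.66299170e-01 -1.20798566e-05] [-0.31331644  0.03651441  3.00859895]
scene TCP px [297.10190508 242.89651968] blue []
side TCP px [334.37324879 213.3278589 ] blue []
wrist TCP px [279.72649978 273.33179167] blue [(73, [280.3, 253.62], [70, 101, 21, 5]), (17, [295.82, 262.82], [95, 108, 3, 9])]
to target, tool axes [ 0.0002 -0.0001 -0.0011]
level: rx -8.579121798008832e-05 ry -6.47207270193116e-05
```

Request:
apply_moves:
  moves: [0,0,0,0.0015,0,0,0,0,0,0,0.0015,0,0,0,0,0,0,0.001,0,0,0,0,0,0,0.001,0,0,0,0,0,0,0.0005,0,0,0,0,0,0,0,0,0,0,0,0,0,0,0,0,0,0,0,0,0,0,0,0]

```text
clock: 7.15
position: [0.6194, -0.1487, 0.0585]
ee_rot: [0.001, 0.642, 0.766, 0.0]
contact_force: [-2.0, 1.7, 5.7]
width: -0.0002
```

```bash
python3 look.py f
```

```text
7.15 [ 0.61943873 -0.148716    0.0584863 ] [5.24859117e-04 6.42453692e-01 7.66324316e-01 1.47503437e-04] [-1.97631727  1.68593566  5.74570618]
scene TCP px [297.07430017 243.53574773] blue []
side TCP px [334.31486343 214.11412369] blue []
wrist TCP px [279.70413741 273.26581373] blue [(27, [280.19, 254.41], [74, 103, 13, 3]), (11, [295.73, 263.09], [95, 110, 3, 7])]
to target, tool axes [ 0.0002 -0.0001 -0.0035]
level: rx 0.000900466295408187 ry 0.0006148963529637555
```

5.7 N and about 3.5 mm of travel: the press has registered (2 mm, about 4 N) and the key is not bottomed out. Releasing straight up.

Request:
apply_moves:
  moves: [0,0,0,-0.003,0,0,0,0,0,0,-0.005,0,0,0,0,0,0,-0.01,0,0,0,0,0,0,-0.02,0,0,0,0,0,0,-0.03,0,0,0,0,0,0,-0.035,0,0,0,0,0,0,-0.035,0,0,0,0,0,0,-0.035,0,0,0]

```text
clock: 7.97
position: [0.6145, -0.1471, 0.2281]
ee_rot: [-0.01, 0.643, 0.766, -0.004]
contact_force: [0.5, -0.6, 0.1]
width: 0.0003
```

Request:
apply_moves:
  moves: [0,0.02,0,-0.02,0,0,0,0,0.03,0,-0.02,0,0,0,0,0.03,0,0,0,0,0,0,0.03,0,0,0,0,0,0,0.02,0,0,0,0,0,0,0,0,0,0,0,0,0,0,0,0,0,0,0,0,0,0,0,0,0,0]

```text
clock: 8.63
position: [0.5975, -0.0176, 0.2861]
ee_rot: [0.003, 0.644, 0.765, 0.002]
contact_force: [0.1, 0.3, -0.3]
width: -0.0001
```

Run:
```python
from rig import manip, imaging
from h import *
s=manip.get_state();print(s["clock"],s["position"],s["contact_force"])
for n,b in {"scene":(270,220,330,270),"side":(310,195,360,235),"wrist":(0,0,560,420)}.items():
    d=imaging.get_image(n); cv2.imwrite(f"pics/end_{n}.png",d["image"][:,:,::-1])
    for k in("blue","red"):
        for x in blob(d,k,b):
            if x[0]>15: print(n,k,x,plane(d,*x[1],.062))
```

```text
8.6333 [ 0.5975223  -0.01759136  0.28605575] [ 0.09541018  0.34628572 -0.27383191]
scene blue (35, [297.0, 244.17], [24, 21, 7, 7]) [ 0.62241955 -0.15271649  0.062     ]
scene red (35, [288.23, 256.57], [15, 34, 7, 6]) [ 0.63150354 -0.19630843  0.062     ]
side blue (25, [333.48, 214.4], [21, 17, 6, 5]) [ 0.61369968 -0.15273253  0.062     ]
side red (26, [346.5, 222.0], [34, 25, 6, 5]) [ 0.62269194 -0.19623916  0.062     ]
```

View pics/end_scene.png

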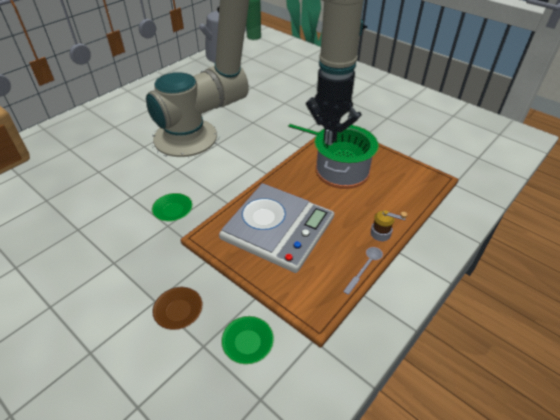

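View pics/end_side.png

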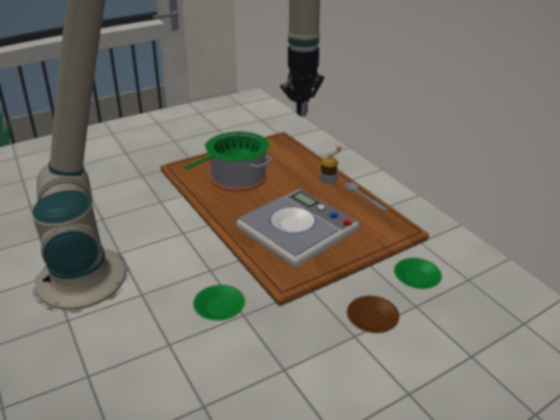

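Both views show everything where it was. The blue key is back at (297,244) in the scene view and (333.5,214) in the side view, and the hand is well clear. Handing in.

```bash
python3 -c "
from rig import workorder
print(workorder.sign_off())"
```

```text
the job is handed in; nothing more can be done
None
```

I pressed the blue tare key once with the closed fingertips, let it spring back, and drew the hand back. The press went about 3.5 mm down at about 5.7 N, past the 2 mm / 4 N point where the scale registers it and short of bottoming out. The hand ended about 0.26 m from the key, and I handed in at about 9 s of the 32 s allowed.

**Last checks:** The blue and red keys came back to their starting pixels, to within 0.1 px, in both fixed views. By eye, the saucer, pot, grinder and spoon look unmoved. The force on the tool was back to its noise level.

**What disagreed:**
- **Key position:** The scene and side views put the key's x about 8 mm apart (0.622 against 0.614 m). I went by the wrist view, which gave 0.619 m and matched the offset from the white key.
- **Drift while lowering:** The tip drifted about 4–7 mm and tilted 1.7° on the way down. I corrected both above the key before touching it.
- **Sideways force:** About 2.6 N showed at the bottom of the press, but the scale did not visibly move.
- **The display:** I did not read it to confirm the zero. The press is judged from force and travel only.

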